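# Make room in the ratchet spice rack and add the tea box

### The arm

A 7-joint arm with a two-finger parallel gripper is mounted at the origin on a cart in front of the work surface, level with it; the furniture and walls round the work are solid. World frame = base frame: x ahead of the robot, y to its left, z up, the work surface at z = 0. Lengths are in m, angles in rad, forces in N, time in s.
With the tool pointing down it reaches from about 0.4 to 0.85 m from the base axis. Payload 4.5 kg.
Tool frame: the origin (TCP) lies between the finger pads; the fingertips stand 11 mm ahead of it and the grasp point (between the pads) lies 8 mm behind it (r.nose_length is the distance from the TCP to the fingertips, in m); z points along the fingers, y is the line along which they close (so a half turn about z gives the same grasp; the last joint's range is limited). The gripper opens to 88 mm and grips with 3 to 60 N. Pads are 18 mm wide; open, the fingers measure 123 mm over their backs; the gripper's body (75 mm by 187 mm) begins 45 mm behind the grasp point.
Start: joints at [1.174, 0.689, -0.195, 1.565, 0.157, 0.902, -0.215], TCP at [0.261, -0.568, 0.25] pointing down, gripper open.
Joint ranges: [-3.01, 3.01], [-0.46, 2.08], [-1.47, 1.51], [0.13, 2.56], [-1, 4.14], [0.04, 2.09], [-2.66, 2.66]. Speed limits (rad/s): [2.57, 2.57, 3.14, 3.14, 3.14, 3.14, 3.14].

### API

Orientations are given as a unit quaternion [x, y, z, w].
In Python, from plant import get_state, snapshot, camera_model, r gives the robot as it stands.
- The arm moves only by the shell command python3 -m inch 'ROWS' [FORCE]. ROWS is text: rows parted by semicolons, each of 7 numbers parted by spaces: the opening, from -1 (shut) to 1 (fully open), then the shift along the tool's x, y, z in m, then the turn, a rotation vector about the tool's x, y, z in rad. A call has 1 to 20 rows; each row shifts and turns the commanded pose from where the row before left it, along the tool's axes as they then stand; what a row does not reach is not made up. A row lasts 1/12 s, in which the tool goes at most 41.7 mm and 7.16 degrees, less where a joint would pass 70% of its speed; a pose out of reach is approached as far as the arm can. A call is refused whole if a number of a shift passes 0.0417 or a number of a turn 0.125, either way. A call with a gripper value outside its range is refused whole. The fingers move at their own pace and stop on an object; FORCE is the grip in N (left out, the last holds). Time passes only in rows, so rows that do not move let the fingers close. It gives the time, the measured TCP pose, the force, the opening and the grip force at its end, in the units of the state.
- get_state(): the state, without advancing time (a new reading comes with each control period).
- snapshot(name): name is "scene" or "top"; returns (picture, depth): 384x512x3 uint8, red, green, blue; 384x512 float32, m along the optical axis (not along the pixel's ray), 0 where there is no reading.
- camera_model(name): a dict with "intrinsics" (3x3 intrinsics, pixels), "dist" ([k1, k2, p1, p2, k3] as OpenCV has them; the pictures are not rectified), "view" (4x4, takes a point from world to camera coordinates). Camera axes: x right, y down, z forward; pixel columns grow to the right and rows downward; lengths in m; the calibration is good to about 2 mm. A picture is of the moment at which its call begins. camera_model takes no time and is no camera call.
- r.finish_job(): hands the job in; it is judged then, once.
The state is a dict: "clock": time; "q": joint angles; "qd": joint speeds; "joint_torque": joint torques, N m; "tool_pos": TCP position; "eef_rot": TCP orientation; "contact_force": force on the tool from outside, world axes, zero at the start; "moment": the same for the moment, N m; "opening": opening from 0.0 (shut) to 1.0 (fully open); "finger_force": force on a finger pad.
Only numpy, scipy, OpenCV 4.12 (cv2) and the standard library are available. Lean on these libraries where they do the work, as an engineer would, in place of code of your own. Each camera call takes 0.05 s, during which the arm holds its last target. There are 200 camera calls.

### The job

Add the tea box to the row of jars in the spice rack: press the thumb paddle down to free the ratchet and, keeping it pressed, push the sliding jaw back to make room; push the tea box along the worktop into the gap, between the jars and the jaw, until it meets the back rail; then push the jaw up against it so that the row stands snug. Only press and push with the fingers: nothing is to be lifted or tipped over, and the mug, the kitchen timer and the garlic beside the work stay where they are.

Things in the scene. Friction and masses are not known exactly. Their poses are not given: they have to be found in the camera images.
- rack: Steel spice rack fixed on the worktop. Origin: worktop below the rail's middle. y runs along the rail to the fixed end (robot's left), x to the back. Row stands on the worktop before the rail's front face (x -6 mm; rail top z 74 mm, 4 mm teeth above). Fixed end plate: inner face y +140 mm, 92 mm high, forward to x -72 mm. Right post y -146 to -151 mm, 82 mm high.
- jaw (a joint): Slide of the jaw, m: clear row width (end plate to jaw plate) = 0.096 + value; grows as it opens towards rack -y (robot's right); -0.012 to 0.120, starts 0 to 0.010. Can be pushed closed any time (about 2 to 5 N, clicking over 8 mm teeth); opening is blocked unless the paddle is kept pressed, then about 3 N move it. Stays where left.
- jaw_face (a point): Point on the jaw plate's inner face (looks at the jars), 45 mm above the worktop, 40 mm in front of the rail's middle line. Steel plate 5 mm thick, z 3 to 86 mm, forward to rack x -72 mm. Axes as the rack's.
- release (a joint): Ratchet pawl angle, rad: 0 engaged (up to 0.2 when resting on a tooth), 0.3 paddle fully down at its stop (8 mm of travel at its middle, about 4 N). Clear of the teeth above about 0.2. Springs back when let go.
- paddle (a point): Middle of the top of the thumb paddle: aluminium plate, 34 mm across the rail by 31 mm along it, about 100 mm above the worktop, over the rail on the jaw, sloping slightly. Pressed straight down. Moves with the jaw.
- wall_top (a point): Middle of the top edge (z 118 mm) of the jaw's black upright thumb wall: 37 mm across the rail, 7 mm thick along it, 20 mm from the paddle's middle on the opening side (rack -y). A finger on the paddle pushes its paddle side to open the jaw; its other side, free from z 100 to 118 mm, can be pushed to close it. Axes as the rack's.
- tea_mid (a point): Middle of the loose tea box (54 x 68 x 92 mm, about 0.11 kg), 45 mm above its underside. Own x along the 54 mm side, own y along the 68 mm side. Stands before the rack, opposite the space the opened jaw clears, 68 mm side pointing roughly into the rack (takes 54 mm of the row). Slides with 0.4 to 1 N; push below half height.
- jar_a: Spice jar with green lid, 46 mm diameter, 106 mm high, loose, in the row. Origin at the middle of its underside.
- jar_b: The other spice jar with green lid, same size, loose, in the row. Origin at the middle of its underside.
- mug: Upturned small mug, 60 mm diameter, 87 mm with its handle, 56 mm high, loose bystander at the front left. Origin at the middle of its underside.
- timer: Round kitchen timer, 65 mm diameter, 50 mm high, loose bystander at the front left. Origin at the middle of its underside.
- garlic: Garlic bulb, 54 mm across, 55 mm high, loose bystander at the front right. Origin at the middle of its underside.

How it is judged:
On the way, in this order (a step that is already met when the one before it is completed fails the run):
1. the jaw is moving back with the paddle pressed and the pawl out of the teeth (value of joint release above 0.12 rad and value of joint jaw above 0.02 m), for 0.05 s.
2. the jaw is pushed back far enough for the tea box (row wider than 148 mm) (value of joint jaw above 0.052 m), for 0.1 s.
3. the tea box is in the gap, within 14 mm of the rail (x of tea_mid in the frame of rack above -0.054 m and y of tea_mid in the frame of jaw_face above 0.02 m and y of tea_mid in the frame of rack below 0.035 m), for 0.2 s.
At the end, for the whole second after the job is handed in: Both jars and the tea box stand upright and at rest side by side in the row: box between jars and jaw, within 14 mm of the rail, jars within 21 mm of it; the jaw is closed up so that the row is no wider than 154 mm (the three take 146 mm); the paddle is let go (value of joint jaw below 0.058 m and value of joint release below 0.22 rad and x of tea_mid in the frame of rack above -0.054 m and y of tea_mid in the frame of jaw_face between 0.02 and 0.038 m and angle between each of tea_mid, jar_a, jar_b's own z axis and vertical below 0.1 rad and x of each of jar_a, jar_b in the frame of rack above -0.05 m and y of each of jar_a, jar_b in the frame of rack above 0.04 m and linear speed of tea_box below 0.01 m/s and velocity of joint jaw below 0.005 m/s); the robot touches nothing.
It fails at once if the tea box is lifted (middle more than 12 mm up) or tipped (height (world z) of tea_mid above 0.057 m or angle between tea_mid's own z axis and vertical above 0.4 rad).
It fails at once if a jar is lifted (more than 12 mm) or tipped (height (world z) of any of jar_a, jar_b above 0.012 m or angle between any of jar_a, jar_b's own z axis and vertical above 0.4 rad).
It fails at once if the mug, the timer or the garlic is shifted by more than 20 mm (distance of any of mug, timer, garlic from where it was at the start of the episode above 0.02 m).
It also fails if it takes over 61 s, if anything falls off the work surface, if the arm or the gripper's body presses on something with over 40 N, if the wrist force passes 120 N, or if a joint passes its speed limit or range.

## Working session

There is one attempt and no reset: what is moved stays moved. The work goes in short steps, Python scripts to look and compute and a shell command to move; the robot and the scene stay as the last step left them, time stands still between calls to the robot, and variables do not carry over. Pictures are saved under pics/ and viewed, at most 10 in all, crops included, and the job is handed in when it is done.

```bash
ls; mkdir -p pics; python3 - <<'E'
from plant import get_state, snapshot, camera_model, r
import cv2,numpy as np
s=get_state(); print(s['clock'],s['tool_pos'],s['eef_rot'],s['opening'],r.nose_length)
for n in('scene','top'):
    p,d=snapshot(n); np.save(f'pics/{n}_d.npy',d); cv2.imwrite(f'pics/{n}0.png',p[:,:,::-1])
    m=camera_model(n); print(n,m['intrinsics'],m['dist'],np.linalg.inv(np.array(m['view'])).round(3))
E
```

```text
pics
0.0 [ 0.26070075 -0.5673606   0.24890335] [ 9.76884661e-01  2.13765156e-01 -2.46845647e-04 -8.69360226e-04] 0.9998080576579745 0.011
scene [[426.18068518   0.         249.31411252]
 [  0.         426.18068518 189.40700709]
 [  0.           0.           1.        ]] [-0.11800146  0.          0.          0.          0.        ] [[-0.651 -0.351  0.674 -0.017]
 [-0.759  0.267 -0.594  0.577]
 [ 0.028 -0.898 -0.44   0.463]
 [ 0.     0.     0.     1.   ]]
top [[373.19455799   0.         259.38884665]
 [  0.         373.19455799 195.4305871 ]
 [  0.           0.           1.        ]] [0.04328055 0.         0.         0.         0.        ] [[-0.019 -0.994  0.11   0.45 ]
 [-1.     0.019 -0.002  0.069]
 [ 0.    -0.11  -0.994  0.959]
 [ 0.     0.     0.     1.   ]]
```

View pics/scene0.png

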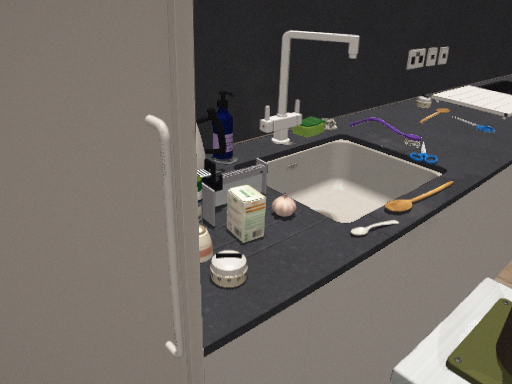

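View pics/top0.png

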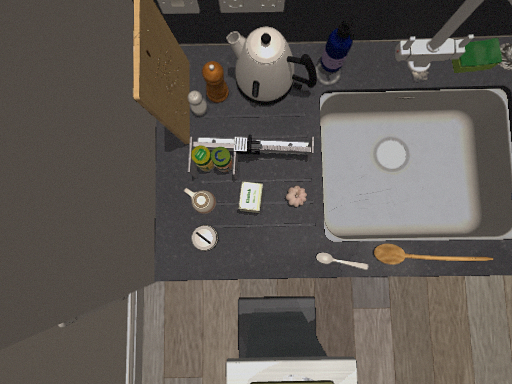

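The top view shows the rail at row ~145 (cols 190–313), the jars at (202,158) and (221,158), the paddle at ~(241,144), and the tea box at (250,197). The mug is at (203,200), the timer at (204,238) and the garlic at (297,196).

```bash
cat > h.py <<'E'
import cv2,numpy as np
from plant import get_state, snapshot, camera_model, r
def cloud(n,d):
    m=camera_model(n);K=np.array(m['intrinsics']);D=np.array(m['dist']);T=np.linalg.inv(np.array(m['view']))
    h,w=d.shape;v,u=np.mgrid[:h,:w]
    p=cv2.undistortPoints(np.stack([u,v],-1).reshape(-1,1,2).astype(float),K,D).reshape(h,w,2)
    P=np.dstack([p*d[...,None],d]);W=P@T[:3,:3].T+T[:3,3];W[d==0]=np.nan
    return W
def ray(n,u,v,z):
    m=camera_model(n);T=np.linalg.inv(np.array(m['view']))
    p=cv2.undistortPoints(np.array([[[u,v]]],float),np.array(m['intrinsics']),np.array(m['dist']))[0,0]
    q=T[:3,:3]@[*p,1];return T[:3,3]+q*(z-T[2,3])/q[2]
E
python3 - <<'E'
from h import *
d=np.load('pics/top_d.npy');W=cloud('top',d)
np.set_printoptions(linewidth=200,suppress=True,precision=3)
for n,(u,v,h) in dict(ja=(202,158,13),jb=(221,158,13),tea=(250,197,20),mug=(203,200,16),tim=(204,238,16),gar=(297,196,14)).items():
    P=W[v-h:v+h,u-h:u+h].reshape(-1,3);
    z=np.nanpercentile(P[:,2],90); Q=P[abs(P[:,2]-z)<.012]; print(n,z,len(Q),np.nanmean(Q,0),np.nanmin(Q,0),np.nanmax(Q,0))
    if n=='tea':
        for a in (.08,.085): 
            q=P[P[:,2]>a][:,:2]; print(cv2.minAreaRect(q.astype(np.float32)))
print('depth board',np.nanmin(W[20:130,140:185,2]),np.nanmax(W[20:130,140:185,2]),'cup',W[200,100],W[100,100])
im=cv2.imread('pics/top0.png');c=cv2.resize(im[120:215,180:325],None,fx=5.5,fy=5.5,interpolation=cv2.INTER_CUBIC);cv2.imwrite('pics/c.png',c)
print((W[138:152,186:320:3,2]*1000)[::2].round(0))
E
```

```text
ja 0.10657518174054678 344 [0.642 0.198 0.105] [0.622 0.171 0.095] [0.666 0.231 0.109]
jb 0.10663517930325843 331 [0.639 0.159 0.105] [0.617 0.134 0.095] [0.661 0.186 0.109]
tea 0.09128592213755837 599 [0.546 0.088 0.09 ] [0.512 0.06  0.081] [0.582 0.115 0.095]
((0.5467154383659363, 0.08845211565494537), (0.0508800633251667, 0.06594681739807129), 81.61653137207031)
((0.546814501285553, 0.08840592205524445), (0.04987926036119461, 0.06564410775899887), 81.75898742675781)
mug 0.05341530870217829 284 [0.542 0.209 0.052] [0.521 0.186 0.042] [0.566 0.233 0.059]
tim 0.04290798326209644 487 [0.452 0.205 0.04 ] [0.421 0.176 0.031] [0.482 0.235 0.052]
gar 0.04000195855266604 279 [ 0.551 -0.025  0.037] [ 0.528 -0.05   0.028] [0.576 0.    0.051]
depth board -0.013932547219406177 0.32472774827499507 cup [0.519 0.339 0.322] [0.691 0.34  0.33 ]
[[ 33.   8.  92.   1.   3.   4.   3.  -1.  -0.   1.   3.   1.  -0.  -1.   3.  -0.  93.  96.  96.  97.  97. 118.  -1.  -2.  -2.  -0.  -2.   2.  -3.   1.  -0.  -3.   1.   1.  -0.  -1.  -0.   2.   2.
   -2.  -2.  -3.  84.  -3.   1.]
 [ 34.   8.  88.  -2.   3.  
[... 652 characters left out ...]
-1.  -2.]
 [ -3.  -1.  79.  71. 104. 104. 106.  71.  76.  75.  75.  73.  73.  77.  72.  76.  95.  97.  96.  94.  96. 119.  90.  90.  88.  89.  78.  73.  74.  77.  75.  74.  80.  77.  76.  72.   3.  nan   4.
    2.   3.  37.  82.   0.  -3.]
 [ -1.   1.  83. 105. 107. 106. 106. 106.  62.  65. 106. 104. 104. 107.  72.  73.  93.  97.  96.  98.  97. 121.  75.  77.  79.  78.  77.  76.  77.  79.  77.  76.  77.  75.  77.  76.  78.  77.  73.
   73.  73.  74.  83.   1.  -0.]
 [ -0.   1. 106. 104. 103. 104. 105. 107.  -2. 103. 106. 105. 104. 103.   7.   8.  94.  nan  95.  95.  94. 112.  84.  82.  84.  66.  69.  70.  68.  74.  72.  72.  74.  75.  73.  74.  77.  77.  73.
   74.  76.  75.  82.   0.  -1.]]
```

View pics/c.png

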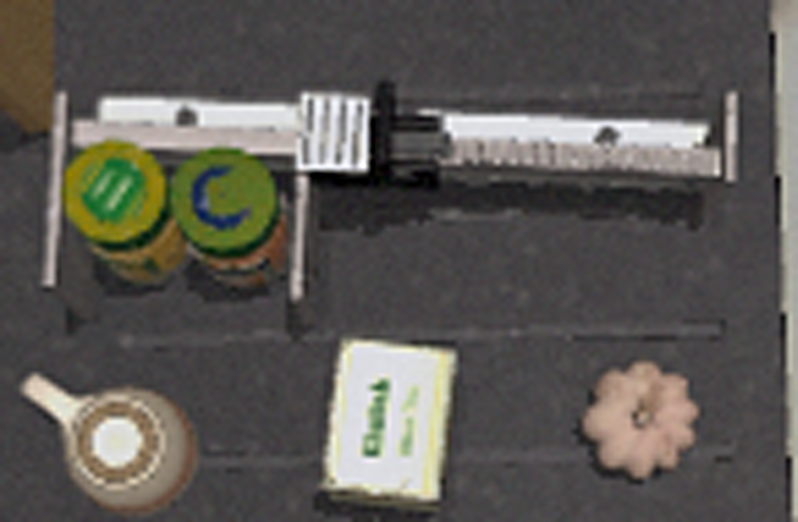

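```bash
python3 - <<'E'
from h import *
np.set_printoptions(suppress=True,precision=4)
f=lambda x,y,z: ray('top',180+(x+.5)/5.5-.5,120+(y+.5)/5.5-.5,z)[:2]
for n,a in dict(endback=(63,95,.092),endfront=(49,285,.092),railR=(720,177,.074),railM=(450,163,.074),postb=(732,95,.082),postf=(728,180,.082),jawb=(301,180,.086),jawf=(296,300,.086),
 wall_bl=(373,88,.118),wall_br=(393,88,.118),wall_fl=(373,183,.118),wall_fr=(396,185,.118),pbl=(301,93,.1),pbr=(370,97,.1),pfl=(301,168,.1),pfr=(368,172,.1),ja=(115,185,.106),jb=(224,199,.106),tea0=(340,340,.092),tea1=(457,348,.092),tea2=(440,502,.092),tea3=(326,490,.092)).items(): print(n,f(*a))
d=np.load('pics/top_d.npy');W=cloud('top',d).reshape(-1,3)
def sel(z0,z1,x0,x1,y0,y1):
    return W[(W[:,2]>z0)&(W[:,2]<z1)&(W[:,0]>x0)&(W[:,0]<x1)&(W[:,1]>y0)&(W[:,1]<y1)]
for n,a in dict(wall=(.11,.13,.62,.75,.05,.13),pad=(.091,.102,.65,.72,.09,.15),rail=(.069,.082,.62,.72,-.03,.07)).items():
    q=sel(*a);print(n,len(q),q.mean(0),cv2.minAreaRect(q[:,:2].astype(np.float32)), cv2.fitLine(q[:,:2].astype(np.float32),2,0,.01,.01).ravel())
E
```

```text
endback [0.6896 0.2267]
endfront [0.6066 0.2327]
railR [ 0.6523 -0.0584]
railM [0.6609 0.0601]
postb [ 0.6868 -0.0636]
postf [ 0.649  -0.0606]
jawb [0.6518 0.1249]
jawf [0.5992 0.1277]
wall_bl [0.6831 0.0922]
wall_br [0.6829 0.0838]
wall_fl [0.6426 0.0928]
wall_fr [0.6415 0.0832]
pbl [0.6865 0.1235]
pbr [0.6842 0.094 ]
pfl [0.6538 0.1239]
pfr [0.6515 0.0954]
ja [0.6464 0.2022]
jb [0.6396 0.1562]
tea0 [0.5805 0.1087]
tea1 [0.5761 0.0588]
tea2 [0.5104 0.0674]
tea3 [0.5165 0.1155]
wall 49 [0.6678 0.0885 0.1169] ((0.6677197217941284, 0.08811062574386597), (0.006962158717215061, 0.03410075604915619), 87.30754852294922) [ 0.998  -0.0633  0.6678  0.0885]
pad 184 [0.6699 0.1102 0.0956] ((0.6699382066726685, 0.1106501966714859), (0.031172186136245728, 0.0336473174393177), 84.0416259765625) [0.9661 0.2583 0.6699 0.1102]
rail 201 [0.6628 0.0177 0.0755] ((0.6647250652313232, 0.01987861469388008), (0.09664919972419739, 0.02248026803135872), 88.81938934326172) [0.0694 0.9976 0.6628 0.0177]
```

```bash
python3 - <<'E'
from h import *
np.set_printoptions(suppress=True,precision=3,linewidth=200)
d=np.load('pics/top_d.npy');W=cloud('top',d).reshape(-1,3)
for y in np.arange(-.3,.32,.04):
    q=W[(W[:,1]>y)&(W[:,1]<y+.04)&(W[:,2]>.13)&(W[:,0]<.85)&(W[:,0]>.4)]
    print(round(y,2), q[q[:,0].argmin()] if len(q) else None, q[:,2].max() if len(q) else '')
E
python3 -m inch '-1 0 0 0 0 0 -.1194;-1 0 0 0 0 0 -.1194;-1 0 0 0 0 0 -.1194;-1 0 0 0 0 0 -.1194;-1 0 0 0 0 0 -.1194;-1 0 0 0 0 0 -.1194;-1 0 0 0 0 0 -.1194;-1 0 0 0 0 0 -.1194;-1 0 0 0 0 0 -.1194;-1 0 0 0 0 0 0' 20
python3 -c "
from plant import *;print(get_state())"
```

```text
-0.3 None 
-0.26 None 
-0.22 None 
-0.18 None 
-0.14 None 
-0.1 [ 0.83  -0.062  0.132] 0.14536914782998356
-0.06 [ 0.827 -0.057  0.134] 0.177973954484284
-0.02 [0.825 0.019 0.133] 0.1744097472774344
0.02 [0.816 0.04  0.131] 0.18257073281132696
0.06 [0.819 0.06  0.137] 0.17945280825482335
0.1 None 
0.14 [0.814 0.171 0.132] 0.15230470942020669
0.18 [0.817 0.18  0.13 ] 0.13846712535789185
0.22 [0.695 0.259 0.139] 0.1548523955271952
0.26 [0.694 0.27  0.221] 0.34831084026301184
0.3 [0.4   0.339 0.519] 0.5775734076813284
clock: 0.93
tool_pos: [0.2605, -0.5677, 0.2491]
eef_rot: [0.729, 0.685, 0.0, -0.001]
contact_force: [0.6, -0.3, -0.1]
opening: 0.266
finger_force: 0.0
{'clock': 0.9333, 'q': array([ 1.33865793,  0.72349032, -0.50103914,  1.55628628,  0.39636579,
        0.96566958,  0.65235712]), 'qd': array([-0.02020922, -0.00661863,  0.03332229, -0.00136168, -0.03643296,
       -0.0129952 , -0.14975196]), 'joint_torque': array([ 3.93445452e-02, -5.29365635e+01, -5.57386279e+00, -1.50351137e+01,
        1.68864308e-01,  1.28910989e-01,  1.00231558e+00]), 'tool_pos': array([ 0.26052645, -0.56771208,  0.24912452]), 'eef_rot': array([ 7.28919489e-01,  6.84599139e-01,  3.22656029e-04, -5.41233564e-04]), 'contact_force': array([ 0.64031302, -0.29628351, -0.1410548 ]), 'moment': array([ 0.0037407 , -0.00460903, -0.03468005]), 'finger_force': 0.0, 'opening': 0.26582915243871313}
```

```bash
python3 -m inch '-1 .034 .018 0 0 0 0;-1 .034 .018 0 0 0 0;-1 .034 .018 0 0 0 0;-1 .034 .018 0 0 0 0;-1 .034 .018 0 0 0 0;-1 .034 .018 0 0 0 0;-1 .034 .018 0 0 0 0;-1 .034 .018 0 0 0 0;-1 .034 .018 0 0 0 0;-1 .034 .018 0 0 0 0;-1 .034 .018 0 0 0 0;-1 .034 .018 0 0 0 0;-1 .034 .018 0 0 0 0;-1 .034 .018 0 0 0 0;-1 .034 .018 0 0 0 0;-1 .034 .018 0 0 0 0;-1 .034 .018 0 0 0 0;-1 .034 .018 0 0 0 0;-1 0 0 0 0 0 0'
python3 -c "
from plant import *;import numpy as np;s=get_state();print(s['tool_pos'],s['eef_rot'],s['contact_force'])
p=s['tool_pos'];d=np.array([.668,.106])-p[:2];print('tool x,y to go',d@[.065,.998],d@[.998,-.065])"
```

```text
clock: 2.52
tool_pos: [0.627, 0.0325, 0.2499]
eef_rot: [0.727, 0.686, 0.004, -0.002]
contact_force: [0.9, 0.9, 0.4]
opening: 0.004
finger_force: 0.0
[0.62704613 0.03247811 0.24993632] [ 0.72741793  0.68617864  0.0043185  -0.00183635] [0.85566742 0.93232443 0.42747716]
tool x,y to go 0.07603685228672818 0.03609303812279255
```

```bash
python3 -m inch '-1 .025 .012 0 0 0 0;-1 .025 .012 0 0 0 0;-1 .026 .012 0 0 0 0;-1 0 0 .025 0 0 0;-1 0 0 .025 0 0 0;-1 0 0 .025 0 0 0;-1 0 0 .025 0 0 0;-1 0 0 .02 0 0 0;-1 0 0 0 0 0 0;-1 0 0 0 0 0 0'
python3 - <<'E'
from h import *
s=get_state();p=s['tool_pos'];print(p,s['contact_force']);d=np.array([.668,.106])-p[:2];print('tool x,y to go',d@[.065,.998],d@[.998,-.065])
p,_=snapshot('scene');q,_=snapshot('top')
a=cv2.resize(p[120:250,170:300],(520,520));b=cv2.resize(q[120:190,200:270],(520,520))
cv2.imwrite('pics/a1.png',cv2.resize(np.hstack([a,b])[:,:,::-1],(800,400)))
E
```

```text
clock: 3.35
tool_pos: [0.6651, 0.0951, 0.1297]
eef_rot: [0.731, 0.682, -0.0, 0.0]
contact_force: [0.1, -0.6, 0.8]
opening: 0.007
finger_force: 0.0
[0.66505233 0.09506192 0.12970945] [ 0.11106548 -0.59813652  0.82714699]
tool x,y to go 0.011107800839927868 0.002230800382032545
```

View pics/a1.png

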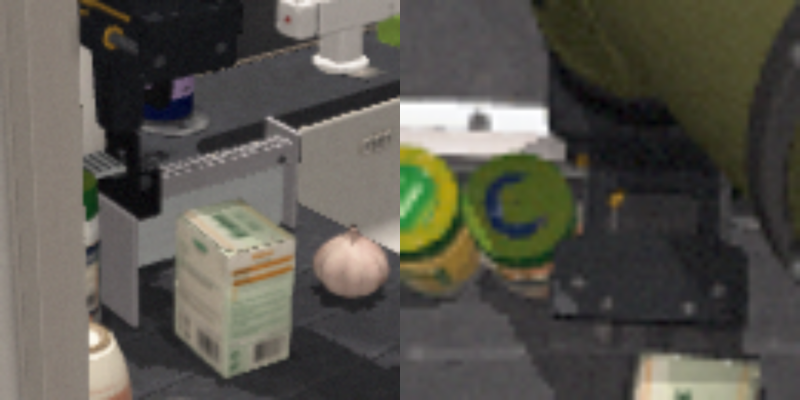

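The left panel shows the finger at about (125,150), just above the black wall, with the paddle to its left at (100,165). It needs to go 11 mm left before it descends.

```bash
python3 -m inch '-1 0 0 -.004 0 0 0;-1 .006 .002 0 0 0 0;-1 .006 0 0 0 0 0;-1 0 0 0 0 0 0;-1 0 0 0 0 0 0;-1 0 0 .008 0 0 0;-1 0 0 .006 0 0 0;-1 0 0 .004 0 0 0;-1 0 0 .004 0 0 0;-1 0 0 0 0 0 0;-1 0 0 0 0 0 0'
```

```text
clock: 4.37
tool_pos: [0.6678, 0.1068, 0.1112]
eef_rot: [0.73, 0.684, -0.0, -0.0]
contact_force: [0.3, -0.0, 1.2]
opening: 0.005
finger_force: 0.0
```

```bash
python3 -m inch '-1 0 0 .004 0 0 0;-1 0 0 .002 0 0 0;-1 0 0 0 0 0 0;-1 0 0 0 0 0 0'; python3 -m inch '-1 0 0 .003 0 0 0;-1 0 0 .002 0 0 0;-1 0 0 0 0 0 0;-1 0 0 0 0 0 0'
```

```text
clock: 4.7
tool_pos: [0.6684, 0.1073, 0.1064]
eef_rot: [0.73, 0.684, 0.001, 0.0]
contact_force: [-0.4, 0.8, 5.1]
opening: 0.006
finger_force: 2.1
clock: 5.03
tool_pos: [0.6687, 0.1082, 0.1035]
eef_rot: [0.73, 0.684, 0.001, 0.0]
contact_force: [-4.0, 0.9, 15.7]
opening: -0.0
finger_force: 7.8
```

```bash
python3 -m inch '-1 -.005 0 0 0 0 0;-1 -.005 0 0 0 0 0;-1 -.005 0 0 0 0 0;-1 -.005 0 0 0 0 0;-1 -.005 0 0 0 0 0;-1 -.005 0 0 0 0 0;-1 -.005 0 0 0 0 0;-1 0 0 0 0 0 0'
```

```text
clock: 5.7
tool_pos: [0.6663, 0.0724, 0.1035]
eef_rot: [0.73, 0.683, 0.001, 0.0]
contact_force: [-4.6, 0.4, 15.8]
opening: 0.005
finger_force: 7.9
```

```bash
python3 -m inch '-1 -.006 0 0 0 0 0;-1 -.006 0 0 0 0 0;-1 -.006 0 0 0 0 0;-1 -.006 0 0 0 0 0;-1 -.006 0 0 0 0 0;-1 -.006 0 0 0 0 0;-1 -.006 0 0 0 0 0;-1 -.006 0 0 0 0 0;-1 -.006 0 0 0 0 0;-1 -.006 0 0 0 0 0;-1 -.004 0 0 0 0 0;-1 0 0 0 0 0 0;-1 0 0 0 0 0 0'; python3 -m inch '-1 0 0 -.02 0 0 0;-1 0 0 -.03 0 0 0;-1 0 0 -.03 0 0 0;-1 -.01 -.04 0 0 0 0;-1 -.01 -.04 0 0 0 0;-1 0 -.04 0 0 0 0;-1 0 -.04 0 0 0 0;-1 0 -.04 0 0 0 0;-1 0 0 0 0 0 0;-1 0 0 0 0 0 0'
python3 - <<'E'
from h import *
q,d=snapshot('top');W=cloud('top',d)
b=cv2.resize(q[120:215,180:325],None,fx=5.5,fy=5.5);cv2.imwrite('pics/a2.png',b[:,:,::-1])
P=W.reshape(-1,3)
def sel(z0,z1,x0,x1,y0,y1):
    return P[(P[:,2]>z0)&(P[:,2]<z1)&(P[:,0]>x0)&(P[:,0]<x1)&(P[:,1]>y0)&(P[:,1]<y1)]
w=sel(.11,.13,.63,.7,-.08,.1);print('wall',len(w),w.mean(0))
E
```

```text
clock: 6.78
tool_pos: [0.662, 0.0082, 0.1035]
eef_rot: [0.73, 0.683, 0.001, 0.001]
contact_force: [-4.0, 0.1, 17.6]
opening: 0.006
finger_force: 8.3
clock: 7.62
tool_pos: [0.4574, 0.0007, 0.1807]
eef_rot: [0.729, 0.684, -0.002, -0.001]
contact_force: [1.0, 0.7, 0.4]
opening: 0.008
finger_force: 0.0
wall 51 [ 0.65991205 -0.01191511  0.11716321]
```

View pics/a2.png

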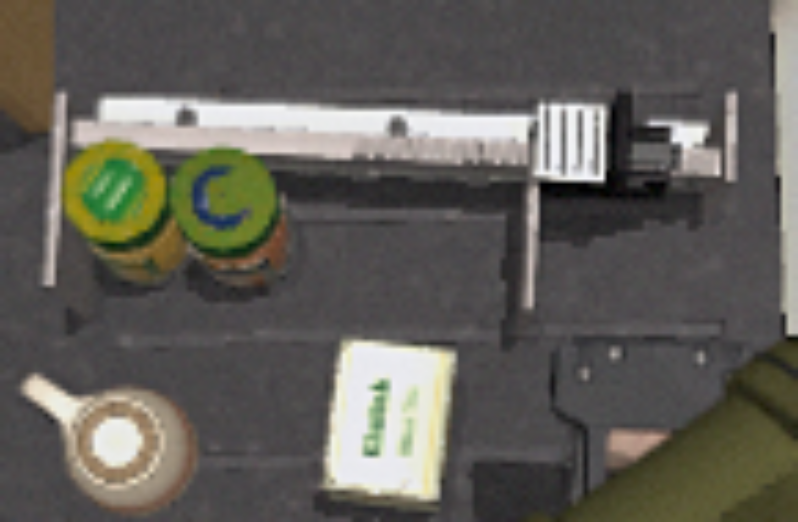

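The jaw has moved back about 100 mm (wall at crop (622,145)), the jars and box have not moved, and the gap is clear. Next is the box push.

```bash
python3 -m inch '-1 .03 0 0 0 0 0;-1 .03 .01 0 0 0 0;-1 .03 .008 0 0 0 0;-1 0 0 .03 0 0 0;-1 0 0 .03 0 0 0;-1 0 0 .03 0 0 0;-1 0 0 .025 0 0 0;-1 0 0 .014 0 0 0;-1 0 0 0 0 0 0;-1 0 0 0 0 0 0'
```

```text
clock: 8.5
tool_pos: [0.4859, 0.0903, 0.051]
eef_rot: [0.73, 0.684, 0.0, 0.0]
contact_force: [-0.1, -0.5, 0.4]
opening: 0.005
finger_force: 0.0
```

```bash
python3 -m inch '-1 0 .005 0 0 0 0;-1 0 .005 0 0 0 0;-1 0 .005 0 0 0 0;-1 0 .005 0 0 0 0;-1 0 .005 0 0 0 0;-1 0 .005 0 0 0 0;-1 0 .005 0 0 0 0;-1 0 .005 0 0 0 0;-1 0 .005 0 0 0 0;-1 0 .005 0 0 0 0;-1 0 0 0 0 0 0;-1 0 0 0 0 0 0'
python3 - <<'E'
from h import *
q,d=snapshot('top');p,_=snapshot('scene')
a=cv2.resize(p[120:250,170:300],(400,400));b=cv2.resize(q[120:215,190:285],(400,400));cv2.imwrite('pics/a3.png',np.hstack([a,b])[:,:,::-1])
E
```

```text
clock: 9.5
tool_pos: [0.5351, 0.0866, 0.0516]
eef_rot: [0.73, 0.683, 0.001, 0.0]
contact_force: [-0.3, 0.0, 0.1]
opening: 0.001
finger_force: 0.1
```

View pics/a3.png

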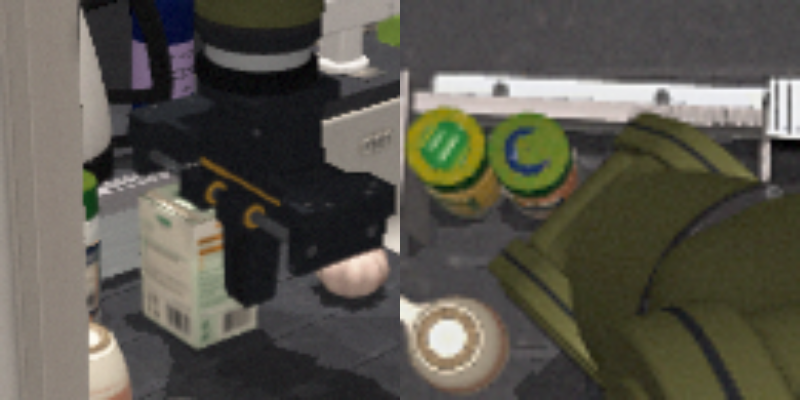

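The box is sliding upright ahead of the fingers (left panel, box at (195,265)). I'll continue to the rail.

```bash
python3 -m inch '-1 0 .005 0 0 0 0;-1 0 .005 0 0 0 0;-1 0 .005 0 0 0 0;-1 0 .005 0 0 0 0;-1 0 .005 0 0 0 0;-1 0 .005 0 0 0 0;-1 0 .003 0 0 0 0;-1 0 0 0 0 0 0;-1 0 0 0 0 0 0'; python3 -m inch '-1 0 .002 0 0 0 0;-1 0 .002 0 0 0 0;-1 0 0 0 0 0 0;-1 0 0 0 0 0 0'
```

```text
clock: 10.35
tool_pos: [0.5675, 0.0844, 0.0517]
eef_rot: [0.73, 0.684, 0.0, 0.0]
contact_force: [-1.0, -0.4, -0.4]
opening: 0.003
finger_force: 0.1
clock: 10.68
tool_pos: [0.5715, 0.0843, 0.0517]
eef_rot: [0.73, 0.684, 0.0, 0.0]
contact_force: [0.1, 0.1, -0.4]
opening: 0.004
finger_force: 0.1
```

```bash
python3 -m inch '-1 0 .002 0 0 0 0;-1 0 .002 0 0 0 0;-1 0 0 0 0 0 0;-1 0 0 0 0 0 0';python3 -m inch '-1 0 .002 0 0 0 0;-1 0 0 0 0 0 0;-1 0 0 0 0 0 0'
```

```text
clock: 11.02
tool_pos: [0.5757, 0.0839, 0.0517]
eef_rot: [0.73, 0.684, 0.0, 0.0]
contact_force: [0.4, -0.5, -0.9]
opening: 0.002
finger_force: 0.1
clock: 11.27
tool_pos: [0.5766, 0.0839, 0.0517]
eef_rot: [0.73, 0.684, -0.0, -0.0]
contact_force: [-3.2, 0.7, 1.5]
opening: 0.003
finger_force: 1.8
```

```bash
python3 -m inch '-1 0 -.01 0 0 0 0;-1 0 -.03 0 0 0 0;-1 0 -.03 0 0 0 0;-1 0 -.03 -.01 0 0 0;-1 0 0 -.04 0 0 0;-1 0 0 -.04 0 0 0;-1 0 0 -.03 0 0 0;-1 -.03 0 0 0 0 0;-1 -.04 0 0 0 0 0;-1 -.04 0 0 0 0 0;-1 -.04 0 0 0 0 0;-1 0 0 0 0 0 0'
python3 - <<'E'
from h import *
q,d=snapshot('top');W=cloud('top',d)
b=cv2.resize(q[120:215,180:325],None,fx=5.5,fy=5.5);cv2.imwrite('pics/a4.png',b[:,:,::-1])
P=W.reshape(-1,3)
w=P[(P[:,2]>.084)&(P[:,2]<.097)&(P[:,0]>.56)&(P[:,0]<.665)&(P[:,1]>.04)&(P[:,1]<.125)]
c=cv2.minAreaRect(w[:,:2].astype(np.float32));print(c,w.mean(0)); e=np.array(c[0])-[.666,.0863]; print('rack',e@[.998,-.065],e@[.065,.998])
E
```

```text
clock: 12.27
tool_pos: [0.4664, -0.07, 0.1714]
eef_rot: [0.735, 0.678, -0.003, 0.002]
contact_force: [-0.5, 0.3, -0.0]
opening: 0.007
finger_force: 0.0
((0.6207078099250793, 0.08537444472312927), (0.050365544855594635, 0.06490455567836761), 85.72808837890625) [0.62019655 0.08522469 0.0901941 ]
rack -0.04514144460177425 -0.003867696521186833
```

View pics/a4.png

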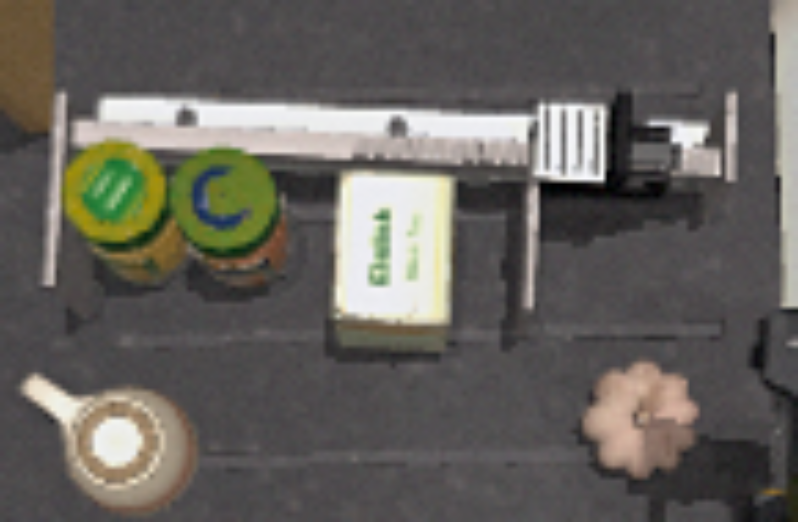

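The box stands square against the rail (crop (395,250)), with the jaw clear on its right. Now I'll go behind the wall to close the jaw.

```bash
python3 -m inch '-1 .006 .03 0 0 0 0;-1 .008 .04 0 0 0 0;-1 .008 .04 0 0 0 0;-1 .008 .04 0 0 0 0;-1 .008 .035 0 0 0 0;-1 0 0 0 0 0 0;-1 0 0 0 0 0 0;-1 0 0 0 0 0 0'
python3 -c "
from plant import *;import numpy as np;s=get_state();p=s['tool_pos'];print(p,s['eef_rot'])
d=np.array([.658,-.036])-p[:2];print('go',d@[.065,.998],d@[.998,-.065],p[2]-.117)"
```

```text
clock: 12.98
tool_pos: [0.654, -0.0325, 0.1713]
eef_rot: [0.729, 0.684, -0.0, -0.0]
contact_force: [-0.4, 0.4, -0.1]
opening: 0.004
finger_force: 0.0
[ 0.65395803 -0.0325284   0.17125062] [ 7.29333959e-01  6.84157568e-01 -4.70939743e-04 -4.19897196e-04]
go -0.003201926541673965 0.004259541540075638 0.0542506174296289
```

```bash
python3 -m inch '-1 -.003 .004 .02 0 0 0;-1 0 0 .02 0 0 0;-1 0 0 .0145 0 0 0;-1 0 0 0 0 0 0;-1 0 0 0 0 0 0'; python3 -m inch '-1 .005 0 0 0 0 0;-1 .005 0 0 0 0 0;-1 .005 0 0 0 0 0;-1 .005 0 0 0 0 0;-1 0 0 0 0 0 0;-1 0 0 0 0 0 0'
```

```text
clock: 13.4
tool_pos: [0.657, -0.0368, 0.117]
eef_rot: [0.73, 0.684, -0.001, -0.001]
contact_force: [0.2, -0.2, 0.5]
opening: 0.002
finger_force: 0.0
clock: 13.9
tool_pos: [0.6604, -0.0167, 0.118]
eef_rot: [0.73, 0.684, 0.0, 0.001]
contact_force: [-0.4, -2.2, 1.3]
opening: 0.005
finger_force: 1.0
```

```bash
python3 -m inch '-1 .004 0 .001 0 0 0;-1 .004 0 .001 0 0 0;-1 .004 0 0 0 0 0;-1 .004 0 0 0 0 0;-1 .004 0 0 0 0 0;-1 .004 0 0 0 0 0;-1 0 0 0 0 0 0;-1 0 0 0 0 0 0'; python3 -m inch '-1 .003 0 0 0 0 0;-1 .003 0 0 0 0 0;-1 .003 0 0 0 0 0;-1 .002 0 0 0 0 0;-1 0 0 0 0 0 0;-1 0 0 0 0 0 0'
python3 - <<'E'
from h import *
q,d=snapshot('top');p,_=snapshot('scene')
a=cv2.resize(p[120:250,170:300],(400,400));b=cv2.resize(q[120:215,180:275],(400,400));cv2.imwrite('pics/a5.png',np.hstack([a,b])[:,:,::-1])
E
```

```text
clock: 14.57
tool_pos: [0.662, 0.0074, 0.1154]
eef_rot: [0.73, 0.684, 0.0, 0.0]
contact_force: [1.9, -3.5, 2.1]
opening: 0.004
finger_force: 1.5
clock: 15.07
tool_pos: [0.6626, 0.0176, 0.1154]
eef_rot: [0.73, 0.683, 0.0, 0.001]
contact_force: [1.6, -4.4, 2.4]
opening: 0.005
finger_force: 2.3
```

View pics/a5.png

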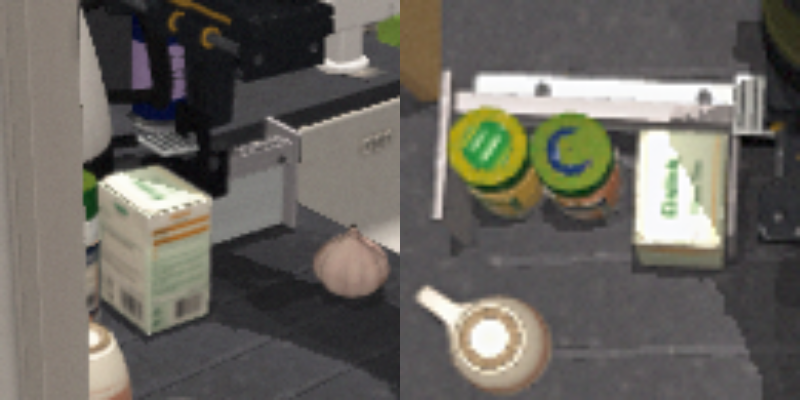

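The jaw plate now touches the box (right panel, ~(730,190)), and about 12 mm is left between the box and the jar. I'll continue in small steps while watching the force.

```bash
python3 -m inch '-1 .003 0 0 0 0 0;-1 .003 0 0 0 0 0;-1 .002 0 0 0 0 0;-1 0 0 0 0 0 0;-1 0 0 0 0 0 0'; python3 -m inch '-1 .002 0 0 0 0 0;-1 .001 0 0 0 0 0;-1 0 0 0 0 0 0;-1 0 0 0 0 0 0'
```

```text
clock: 15.58
tool_pos: [0.6631, 0.0258, 0.1153]
eef_rot: [0.73, 0.683, 0.0, 0.0]
contact_force: [1.1, -5.5, 1.9]
opening: 0.006
finger_force: 2.2
clock: 15.92
tool_pos: [0.6632, 0.0279, 0.1153]
eef_rot: [0.73, 0.683, -0.0, 0.001]
contact_force: [0.7, -5.4, 3.3]
opening: 0.003
finger_force: 2.9
```

```bash
python3 -m inch '-1 .002 0 0 0 0 0;-1 .001 0 0 0 0 0;-1 0 0 0 0 0 0;-1 0 0 0 0 0 0'; python3 -m inch '-1 .002 0 0 0 0 0;-1 0 0 0 0 0 0;-1 0 0 0 0 0 0'
python3 - <<'E'
from h import *
q,d=snapshot('top');p,_=snapshot('scene')
a=cv2.resize(p[120:250,170:300],(400,400));b=cv2.resize(q[125:195,185:255],(400,400),interpolation=2);cv2.imwrite('pics/a6.png',np.hstack([a,b])[:,:,::-1])
E
```

```text
clock: 16.25
tool_pos: [0.6633, 0.0292, 0.1153]
eef_rot: [0.73, 0.683, -0.001, 0.001]
contact_force: [0.9, -7.6, 4.4]
opening: 0.001
finger_force: 4.0
clock: 16.5
tool_pos: [0.6634, 0.0309, 0.1153]
eef_rot: [0.731, 0.683, -0.001, 0.002]
contact_force: [1.9, -8.3, 4.7]
opening: 0.004
finger_force: 4.3
```

View pics/a6.png

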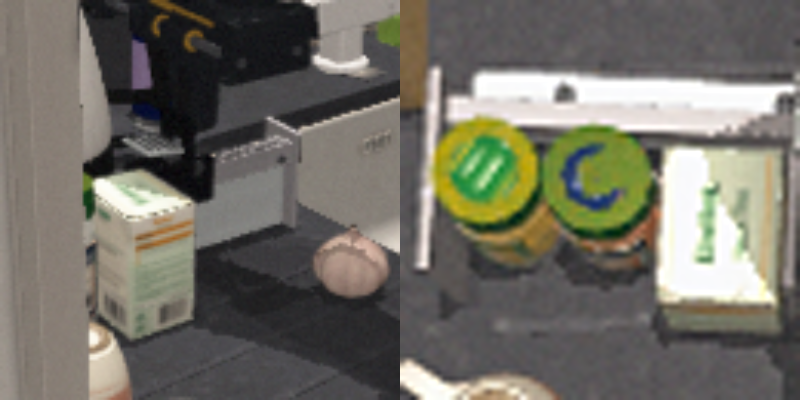

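```bash
python3 -m inch '-1 .002 0 0 0 0 0;-1 0 0 0 0 0 0;-1 0 0 0 0 0 0'; python3 -m inch '-1 .002 0 0 0 0 0;-1 0 0 0 0 0 0;-1 0 0 0 0 0 0'
```

```text
clock: 16.85
tool_pos: [0.6634, 0.031, 0.1153]
eef_rot: [0.731, 0.682, -0.003, 0.002]
contact_force: [-0.7, -11.5, 6.6]
opening: 0.007
finger_force: 5.6
clock: 17.1
tool_pos: [0.6634, 0.031, 0.1154]
eef_rot: [0.731, 0.682, -0.004, 0.003]
contact_force: [0.3, -14.1, 5.9]
opening: 0.006
finger_force: 7.0
```

The jaw has stopped moving while the force keeps rising, so the row is snug. I'll back off, lift, and check.

```bash
python3 -m inch '-1 -.008 0 0 0 0 0;-1 -.012 0 0 0 0 0;-1 -.01 0 0 0 0 0;-1 0 0 -.02 0 0 0;-1 0 0 -.04 0 0 0;-1 0 0 -.04 0 0 0;-1 -.03 -.02 0 0 0 0;-1 -.04 -.01 0 0 0 0;-1 -.04 -.01 0 0 0 0;-1 -.04 -.01 0 0 0 0;-1 -.04 -.01 0 0 0 0;-1 -.04 0 0 0 0 0;-1 0 0 0 0 0 0;-1 0 0 0 0 0 0;-1 0 0 0 0 0 0'
python3 - <<'E'
from h import *
q,d=snapshot('top');P=cloud('top',d).reshape(-1,3)
b=cv2.resize(q[120:215,180:325],None,fx=5.5,fy=5.5);cv2.imwrite('pics/a7.png',b[:,:,::-1])
def sel(z0,z1,x0,x1,y0,y1):
    return P[(P[:,2]>z0)&(P[:,2]<z1)&(P[:,0]>x0)&(P[:,0]<x1)&(P[:,1]>y0)&(P[:,1]<y1)]
w=sel(.11,.13,.62,.7,0,.1);print('wall',len(w),w.mean(0))
w=sel(.084,.097,.56,.648,.07,.14);c=cv2.minAreaRect(w[:,:2].astype(np.float32));e=np.array(c[0])-[.666,.0863];print(c,'rack',e@[.998,-.065],e@[.065,.998])
w=sel(.09,.102,.652,.72,.04,.1);print('paddle z',w.mean(0))
E
```

```text
clock: 18.35
tool_pos: [0.5866, -0.2159, 0.215]
eef_rot: [0.73, 0.684, 0.001, -0.001]
contact_force: [0.4, -0.1, 0.1]
opening: 0.008
finger_force: 0.0
wall 47 [0.66403568 0.04278644 0.11753981]
((0.6179807186126709, 0.10904308408498764), (0.06156138330698013, 0.058638330549001694), 89.59989929199219) rack -0.049401543290078676 0.01957634462664127
paddle z [0.66715087 0.06291744 0.09867717]
```

View pics/a7.png

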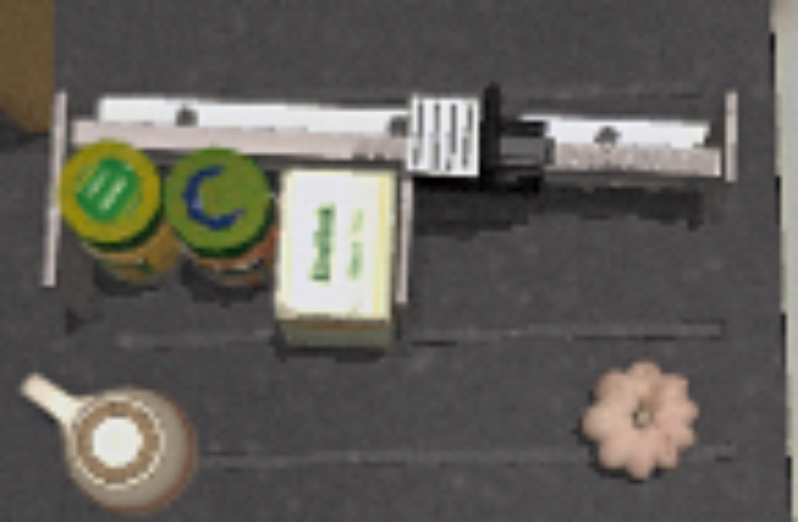

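```bash
python3 - <<'E'
from h import *
f=lambda x,y,z: ray('top',180+(x+.5)/5.5-.5,120+(y+.5)/5.5-.5,z)[:2]
def rk(c): e=c-[.666,.0863];return (e@[.998,-.065]).round(4),(e@[.065,.998]).round(4)
for n,c in (('before',[(341,173),(456,176),(448,326),(335,322)]),('now',[(283,170),(393,172),(390,320),(278,318)])):
    print(n,rk(np.mean([f(*k,.092) for k in c],0)))
for c in ((110,192),(219,201)): print('jar',rk(f(*c,.106)))
E
```

```text
before (np.float64(-0.0463), np.float64(-0.0048))
now (np.float64(-0.0456), np.float64(0.0206))
jar (np.float64(-0.0302), np.float64(0.1164))
jar (np.float64(-0.0319), np.float64(0.0702))
```

```bash
python3 -c "
from plant import r;print(r.finish_job())"
```

```text
the job is handed in; nothing more can be done
None
```

I handed the job in at about 18 s: the tea box stands against the rail between the jars and the jaw, the row is closed up snug, and the paddle is released. No bystander moved visibly and the arm is clear, but the hand-in returned no verdict.

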